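# Slide a wheel bearing into its nest on the press block

### The job

The sealed bearing lying loose on top of the aluminium support block has to go into its nest, the middle one of the three, ready for an axle to be pressed in. Without picking it up or tipping it on edge, push it across the block with your fingertips until it drops into that nest, then press down on its top with a fingertip to make sure it is flat and fully home, and withdraw. Leave everything else where it is, including the press drift standing on the block.

Things in the scene. Friction and masses are not known exactly. Their poses are not given: they have to be found in the camera images.
- block: bolted-down aluminium plate, 130 (its x) by 200 (its y) by 25 mm high, three round nests in a row along y on its +x half; its -x half is a bare flat deck. Origin: centre of its underside, on the bench; z up. The deck is 25 mm above the bench. Nests are 9.5 mm deep to a flat shoulder, with a 2 mm 45-degree chamfer at the mouth; the axle holes below are smaller than the bearings
- nest_mid (a point): centre of the mouth of the middle nest, at deck height: bore 38 mm (42 mm across the chamfer), 28 mm along +x and 8 mm along +y from the block's centre. The loose bearing belongs here
- nest_large (a point): centre of the mouth of the largest nest, at deck height: bore 50 mm, empty, 28 mm along +x and 58 mm along -y from the block's centre. Wrong size for the loose bearing, which would drop into it all the same
- nest_small (a point): centre of the mouth of the smallest nest, at deck height: bore 31 mm, 28 mm along +x and 62 mm along +y from the block's centre. A small bearing already sits in it, 1.5 mm below the deck
- bearing: the loose sealed ball bearing: steel ring, black seals, 35 mm across, 15 mm bore (too small for a fingertip), 11 mm thick, about 45 g, lying flat on the deck; it slides easily. Origin at the centre of its underside, z along its axis, up. Fully home in the middle nest its top stands 1.5 mm above the deck and its centre 4 mm below deck height
- bearing_center (a point): centre of the loose bearing, half-way up (5.5 mm above its underside)
- drift: press drift: turned aluminium, stepped, foot 33 mm across, 44 mm high, standing upright on the deck beside the bearing. Leave it. Origin at the centre of its foot
- small_bearing: small sealed bearing, 28 mm across, 8 mm thick, already in the smallest nest. Leave it. Origin at the centre of its underside
- big_bearing: large sealed bearing, 47 mm across, 12 mm thick, lying on the bench beside the block. Leave it. Origin at the centre of its underside
- spanner: spanner, 170 mm long, lying on the bench beside the block. Leave it. Origin near its middle, x along it
- grease: white grease jar with black lid, 72 mm across, 62 mm high, on the bench. Leave it. Origin at the centre of its underside
- mallet: mallet, 270 mm long, wooden handle and rubber head, lying on the bench. Leave it. x along it
- hub: bare steel wheel hub, 58 mm across, 108 mm high, standing on end on the bench. Leave it. Origin at the centre of its foot
- dish: round steel parts dish, 128 mm across, 26 mm high, with nuts in it, on the bench. Leave it. Origin at the centre of its underside
Mind the look-alikes: they are no part of the job. What is shaped like the bearing but blue or orange is not meant.

How it is judged:
By the outcome, as a careful person would: the job done as asked, in the order asked, and still so for the second after the job is handed in, with the robot touching nothing.
It also fails if it takes over 48 s, if anything falls off the work surface, if the arm or the gripper's body presses on something with over 40 N, if the wrist force passes 120 N, or if a joint passes its speed limit or range.

### The arm

A 6-joint arm with a two-finger parallel gripper is mounted at the origin on the work surface. World frame = base frame: x ahead of the robot, y to its left, z up, the work surface at z = 0. Lengths are in m, angles in rad, forces in N, time in s.
With the tool pointing down it reaches from about 0.35 to 0.775 m from the base axis. Payload 7.3 kg.
Tool frame: the origin (TCP) lies between the finger pads; the fingertips stand 8 mm ahead of it and the grasp point (between the pads) lies 11 mm behind it (robot.nose_length is the distance from the TCP to the fingertips, in m); z points along the fingers, y is the line along which they close (so a half turn about z gives the same grasp; the last joint's range is limited). The gripper opens to 92 mm and grips with 3 to 60 N. Pads are 19 mm wide; open, the fingers measure 130 mm over their backs; the gripper's body (75 mm by 190 mm) begins 47 mm behind the grasp point.
Start: joints at [-1.453, 0.342, 1.524, -0, 1.275, -0.146], TCP at [0.137, -0.507, 0.235] pointing down, gripper open.
Joint ranges: [-2.53, 2.53], [-0.77, 2.02], [0.04, 2.7], [-1, 4.14], [0.28, 2.66], [-3.11, 3.11]. Speed limits (rad/s): [2.57, 2.57, 3.14, 3.14, 3.14, 3.14].

### API

Orientations are given as [roll, pitch, yaw] about the fixed x, y, z axes, in that order (R = Rz(yaw) Ry(pitch) Rx(roll)).
In Python, from cell import robot gives the robot as it stands. The module is installed in compiled form; this text tells all that it offers.
- The arm moves only by the shell command python3 -m jog 'ROWS' [FORCE]. ROWS is JSON, a list that holds one entry, the list of rows, each a list of 5 numbers: the gripper's target within -1 to 1 (fully open at 1, half-way at 0, shut at -1), then the shift along the tool's x, y, z in m, then the turn about the tool's z in rad. A call has 1 to 5 rows; each row is the pose to reach, as a shift and turn from the pose commanded when the call began, along the tool's axes at that moment; what a row does not reach only later rows make up. A row lasts 1/12 s, in which the tool goes at most 41.7 mm and 7.16 degrees, less where a joint would pass 70% of its speed; a pose out of reach is approached as far as the arm can. A call with a gripper value outside its range is refused whole. The fingers move at their own pace and stop on an object; FORCE is the grip in N (left out, the last holds). Time passes only in rows, so rows that repeat a pose let the fingers close. It gives the time, the measured TCP pose, the force, the opening and the grip force at its end, in the units of the state.
- robot.observe(): the state, without advancing time (a new reading comes with each control period).
- robot.read_camera(name): name is "scene" or "top" or "wrist"; returns the picture (420x560x3 uint8, red, green, blue); there is no depth.
- robot.camera_model(name): a dict with "camera_matrix" (3x3 intrinsics, pixels), "dist_coeffs" ([k1, k2, p1, p2, k3] as OpenCV has them; the pictures are not rectified), "position" and "attitude" of the camera in the world; the wrist camera has in their place "mount" (4x4, takes a point from camera to tool coordinates, whose origin is the TCP and whose axes are the flange's). Camera axes: x right, y down, z forward; pixel columns grow to the right and rows downward; lengths in m; the calibration is good to about 2 mm. A picture is of the moment at which its call begins: read the wrist's pose just before it. camera_model takes no time and is no camera call.
- robot.hand_in(): hands the job in; it is judged then, once.
The state is a dict: "time": time; "qpos": joint angles; "qvel": joint speeds; "joint_efforts": joint torques, N m; "tool_pos": TCP position; "tool_rot": TCP orientation; "contact_force": force on the tool from outside, world axes, zero at the start; "torque": the same for the moment, N m; "opening": finger opening in m; "grip_force": force on a finger pad.
Only numpy, scipy, OpenCV 4.12 (cv2) and the standard library are available. Lean on these libraries where they do the work, as an engineer would, in place of code of your own. Each camera call takes 0.05 s, during which the arm holds its last target. There are 200 camera calls.

## Working session

There is one attempt and no reset: what is moved stays moved. The work goes in short steps, Python scripts to look and compute and a shell command to move; the robot and the scene stay as the last step left them, time stands still between calls to the robot, and variables do not carry over. Pictures are saved under pics/ and viewed, at most 10 in all, crops included, and the job is handed in when it is done.

```bash
mkdir -p pics
cat > h.py <<'E'
import numpy as np, cv2
from scipy.spatial.transform import Rotation as R
from cell import robot
def shot(n,f):
    im=robot.read_camera(n); cv2.imwrite('pics/'+f,im[:,:,::-1]); return im
def cam(n):
    m=robot.camera_model(n); K=np.array(m["camera_matrix"]);d=np.array(m["dist_coeffs"])
    if n=="wrist":
        s=robot.observe(); T=np.eye(4); T[:3,:3]=R.from_euler('xyz',s["tool_rot"]).as_matrix(); T[:3,3]=s["tool_pos"]
        T=T@np.array(m["mount"])
    else:
        T=np.eye(4); a=np.array(m["attitude"])
        T[:3,:3]=a if a.shape==(3,3) else R.from_euler('xyz',a).as_matrix(); T[:3,3]=m["position"]
    return K,d,T
def ray(n,uv,z,c=None):
    K,d,T=c or cam(n)
    p=cv2.undistortPoints(np.array(uv,float).reshape(-1,1,2),K,d).reshape(-1,2)
    v=np.c_[p,np.ones(len(p))]@T[:3,:3].T
    return T[:3,3]+v*((z-T[2,3])/v[:,2])[:,None]
def proj(n,P,c=None):
    K,d,T=c or cam(n); Q=(np.array(P,float)-T[:3,3])@T[:3,:3]
    return cv2.projectPoints(Q,np.zeros(3),np.zeros(3),K,d)[0].reshape(-1,2)
E
python3 - <<'E'
from h import *
a=shot("top","top1.png"); 
print(robot.camera_model("top")); print(robot.observe()); print(robot.camera_model("wrist"))
E
```

```text
{'camera_matrix': array([[413.86490525,   0.        , 274.87842667],
       [  0.        , 413.86490525, 210.23061612],
       [  0.        ,   0.        ,   1.        ]]), 'dist_coeffs': array([0.01662912, 0.        , 0.        , 0.        , 0.        ]), 'position': array([0.35163085, 0.00489694, 0.97288946]), 'attitude': array([-2.9024133 ,  0.00428839, -1.67542801])}
{'time': 0.05, 'qpos': array([-1.45301374e+00,  3.42719877e-01,  1.52500991e+00,  2.91090362e-05,
        1.27538567e+00, -1.45983354e-01]), 'qvel': array([ 0.00224224,  0.00044516, -0.00117149, -0.0006973 , -0.00066175,
        0.00156168]), 'joint_efforts': array([ 3.01619664e-03, -4.32418656e+01, -2.44996011e+01,  7.20883836e-02,
        5.22067328e-02, -3.30787771e-05]), 'tool_pos': array([ 0.1368694 , -0.5064442 ,  0.23404891]), 'tool_rot': array([-3.14009010e+00, -2.49053946e-04,  2.63757257e-01]), 'contact_force': array([ 0.48239929, -0.72480563,  0.53324536]), 'torque': array([-0.01275561, -0.03126234, -0.0023197 ]), 'grip_force': 0.0, 'opening': 0.09133293714527292}
{'camera_matrix': array([[298.40728245,   0.        , 285.09440066],
       [  0.        , 298.40728245, 207.5870285 ],
       [  0.        ,   0.        ,   1.        ]]), 'dist_coeffs': array([-0.06663903,  0.        ,  0.        ,  0.        ,  0.        ]), 'mount': array([[ 5.51014035e-05, -9.63975982e-01, -2.65989290e-01,
         7.15789854e-02],
       [ 9.99999027e-01, -3.17569858e-04,  1.35806620e-03,
         9.84207048e-04],
       [-1.39361338e-03, -2.65989106e-01,  9.63975027e-01,
        -1.50273293e-01],
       [ 0.00000000e+00,  0.00000000e+00,  0.00000000e+00,
         1.00000000e+00]])}
```

View pics/top1.png

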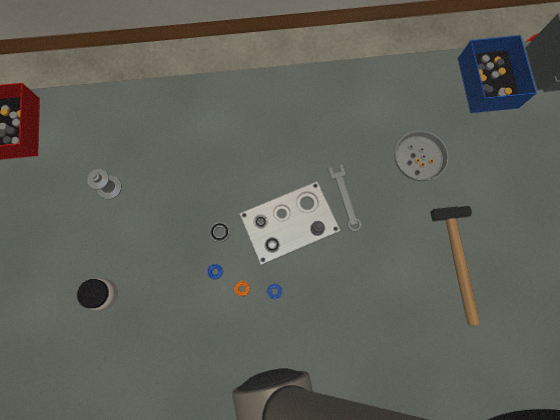

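The block's corners are at about (241,213), (317,182), (340,232) and (262,264). The nests are at (260,221) small, (282,213) mid and (307,202) large. The loose bearing is at (272,244) and the drift at (318,228).

Run:
```python
from h import *
c=ray("top",[(241,213),(317,182),(340,232),(262,264)],.025); print(c.round(4)); print([np.linalg.norm(c[i]-c[i-1]).round(4) for i in range(4)])
print(ray("top",[(260,221),(282,213),(307,202),(272,244),(318,228)],.025).round(4))
print(ray("top",[(272,244)],.036), ray("top",[(318,228)],.069))
ax=c[0]-c[3]; print("block x yaw",np.arctan2(ax[1],ax[0]), "ctr",c.mean(0))
im=robot.read_camera("top")[165:285,220:360]; cv2.imwrite('pics/top2.png',cv2.resize(im[:,:,::-1],None,fx=5,fy=5,interpolation=cv2.INTER_CUBIC))
```

```text
[[ 0.5837  0.0648  0.025 ]
 [ 0.6405 -0.1228  0.025 ]
 [ 0.5142 -0.1603  0.025 ]
 [ 0.4593  0.0273  0.025 ]]
[np.float64(0.1299), np.float64(0.1961), np.float64(0.1318), np.float64(0.1954)]
[[ 5.598e-01  2.220e-02  2.500e-02]
 [ 5.735e-01 -3.120e-02  2.500e-02]
 [ 5.939e-01 -9.290e-02  2.500e-02]
 [ 5.027e-01 -2.000e-04  2.500e-02]
 [ 5.289e-01 -1.107e-01  2.500e-02]]
[[ 5.00983137e-01 -1.35548306e-04  3.60000000e-02]] [[ 0.52068919 -0.10535805  0.069     ]]
block x yaw 0.293154018231658 ctr [ 0.5494065  -0.04776559  0.025     ]
```

View pics/top2.png

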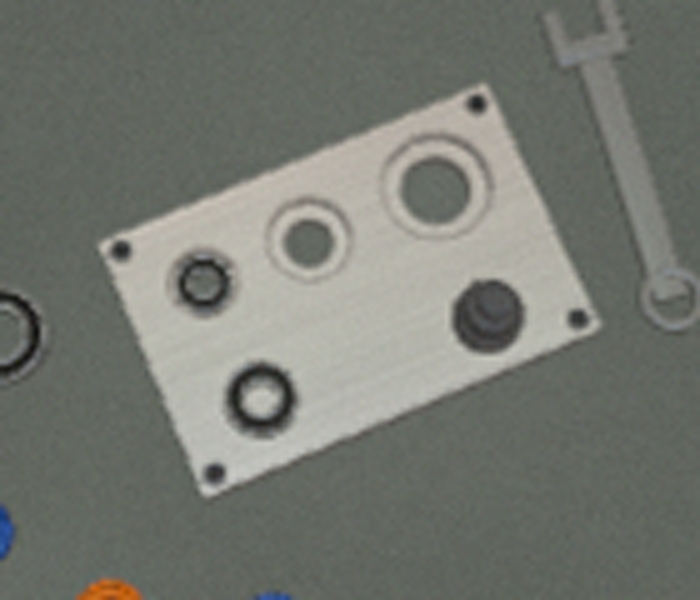

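The crop confirms the layout. The mid nest is the empty medium ring at crop (310,240), and the loose bearing is at (262,398), world (0.501,0.000). The mid nest is at world (0.574,-0.032), so I push along yaw -0.41 for 79 mm, with the fingertips ~20 mm apart forming a V. I'll move to a point behind the bearing first.

```bash
python3 -m jog '[[[-0.56,0.029,-0.0275,0,0],[-0.56,0.058,-0.055,0,0],[-0.56,0.087,-0.083,0,0],[-0.56,0.116,-0.111,0,0],[-0.56,0.144,-0.138,0,0]]]' 10
python3 -m jog '[[[-0.56,0.029,-0.0275,0,0],[-0.56,0.058,-0.055,0,0],[-0.56,0.087,-0.083,0,0],[-0.56,0.116,-0.111,0,0],[-0.56,0.144,-0.138,0,0]]]'
python3 -m jog '[[[-0.56,0.029,-0.0275,0,0],[-0.56,0.058,-0.055,0,0],[-0.56,0.087,-0.083,0,0],[-0.56,0.116,-0.111,0,0],[-0.56,0.144,-0.138,0,0]]]'
python3 -m jog '[[[-0.56,0.005,-0.005,0.02,0.12],[-0.56,0.01,-0.01,0.04,0.24],[-0.56,0.01,-0.01,0.06,0.36],[-0.56,0.01,-0.01,0.08,0.48],[-0.56,0.01,-0.01,0.085,0.6]]]'
python3 -m jog '[[[-0.56,0,0,0,0.074],[-0.56,0,0,0,0.074],[-0.56,0,0,0,0.074]]]'
python3 - <<'E'
from h import *
c=cam("wrist"); shot("wrist","w1.png")
print(proj("wrist",[(.501,0,.036),(.574,-.032,.025)],c))
E
```

```text
time: 0.52
tool_pos: [0.2404, -0.334, 0.2344]
tool_rot: [-3.141, -0.0, 0.263]
contact_force: [1.1, -0.4, -1.0]
opening: 0.0633
grip_force: 0.0
time: 0.93
tool_pos: [0.3433, -0.1633, 0.2347]
tool_rot: [3.142, -0.0, 0.263]
contact_force: [0.5, -0.6, -0.7]
opening: 0.0296
grip_force: 0.0
time: 1.35
tool_pos: [0.4465, 0.0077, 0.2346]
tool_rot: [3.142, 0.0, 0.264]
contact_force: [1.1, -2.0, 0.8]
opening: 0.0203
grip_force: 0.0
time: 1.77
tool_pos: [0.4512, 0.0183, 0.1466]
tool_rot: [3.14, 0.006, -0.341]
contact_force: [-0.6, 0.1, -0.7]
opening: 0.0202
grip_force: 0.0
time: 2.02
tool_pos: [0.453, 0.0177, 0.1496]
tool_rot: [3.141, 0.0, -0.408]
contact_force: [0.5, -0.1, -0.0]
opening: 0.0202
grip_force: 0.0
[[280.738359   150.74565395]
 [281.12253944  55.53546071]]
```

View pics/w1.png

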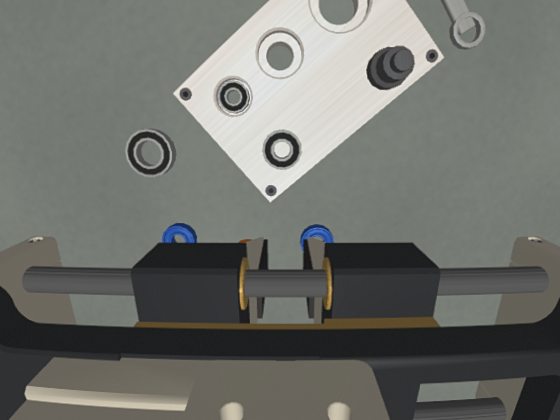

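The wrist view shows the bearing at (282,149) and the mid nest at (280,53), within 3 px of the prediction. The fingers are in the lower centre, behind the bearing.

Run:
```python
from h import *
c=cam("wrist"); b=ray("wrist",[(282,149)],.036,c)[0]; n=ray("wrist",[(280,53)],.025,c)[0]
s=robot.observe(); T=R.from_euler('xyz',s["tool_rot"]).as_matrix()
print(b,n,np.arctan2(*(n-b)[1::-1]),np.linalg.norm((n-b)[:2]))
for p in (b,n): print((p-s["tool_pos"])@T)
```

```text
[ 0.50207967 -0.00161353  0.036     ] [ 0.57645089 -0.03195403  0.025     ] -0.3873497713396171 0.0803220036804434
[ 0.05260331 -0.00167463  0.11376846]
[ 0.13290759 -0.00330319  0.12477729]
```

```bash
python3 -m jog '[[[-0.56,0,-0.0006,0.035,-0.02],[-0.56,0,-0.0006,0.07,-0.02],[-0.56,0,-0.0006,0.1,-0.02],[-0.56,0,-0.0006,0.112,-0.02],[-0.56,0,-0.0006,0.112,-0.02]]]'
python3 -m jog '[[[-0.56,0.008,0,0,0],[-0.56,0.014,0,0,0],[-0.56,0.020,0,0,0],[-0.56,0.025,0,0,0],[-0.56,0.025,0,0,0]]]'
python3 - <<'E'
from h import *
c=cam("wrist"); shot("wrist","w2.png")
s=robot.observe(); T=R.from_euler('xyz',s["tool_rot"]).as_matrix()
for p in ([.5021,-.0016,.036],[.5765,-.032,.025]): print((np.array(p)-s["tool_pos"])@T, proj("wrist",[p],c))
E
```

```text
time: 2.48
tool_pos: [0.4515, 0.0184, 0.0354]
tool_rot: [3.14, 0.005, -0.388]
contact_force: [-0.2, -0.9, 0.5]
opening: 0.02
grip_force: 0.0
time: 2.9
tool_pos: [0.4784, 0.0081, 0.0387]
tool_rot: [-3.141, -0.003, -0.39]
contact_force: [0.0, 0.3, 0.7]
opening: 0.0202
grip_force: 0.0
[ 0.026589   -0.00013651  0.00242443] [[283.26992739 215.69497413]]
[ 0.10693906 -0.00033949  0.01357547] [[282.77953288  58.29922692]]
```

View pics/w2.png

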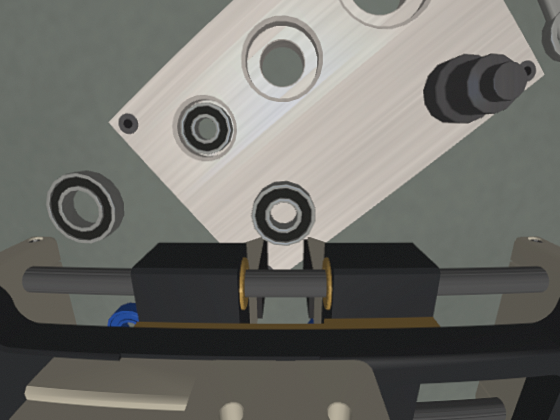

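The fingers straddle the line of travel, with the bearing at (283,213) right in front of them and the nest dead ahead at (282,58). I'll push now.

```bash
python3 -m jog '[[[-0.56,0.004,0,0,0],[-0.56,0.009,0,0,0],[-0.56,0.015,0,0,0],[-0.56,0.021,0,0,0],[-0.56,0.027,0,0,0]]]'
python3 -m jog '[[[-0.56,0.006,0,0,0],[-0.56,0.012,0,0,0],[-0.56,0.018,0,0,0],[-0.56,0.024,0,0,0],[-0.56,0.028,0,0,0]]]'
python3 -m jog '[[[-0.56,0.003,0,0,0],[-0.56,0.006,0,0,0],[-0.56,0.006,0,0,0]]]'
python3 - <<'E'
from h import *
c=cam("wrist"); shot("wrist","w3.png")
s=robot.observe(); T=R.from_euler('xyz',s["tool_rot"]).as_matrix()
for p in ([.5765,-.032,.025],): print((np.array(p)-s["tool_pos"])@T, proj("wrist",[p],c))
E
```

```text
time: 3.37
tool_pos: [0.502, -0.0018, 0.0377]
tool_rot: [3.142, -0.0, -0.39]
contact_force: [0.2, 0.2, 1.0]
opening: 0.0198
grip_force: 0.4
time: 3.78
tool_pos: [0.5281, -0.0125, 0.0377]
tool_rot: [3.142, -0.0, -0.39]
contact_force: [-1.4, 0.1, 0.8]
opening: 0.0206
grip_force: 0.4
time: 4.03
tool_pos: [0.5334, -0.0147, 0.0377]
tool_rot: [3.142, -0.001, -0.39]
contact_force: [0.1, -0.7, 0.0]
opening: 0.0199
grip_force: 0.0
[ 0.04676399 -0.00037546  0.01267278] [[282.58056262 174.1258892 ]]
```

View pics/w3.png

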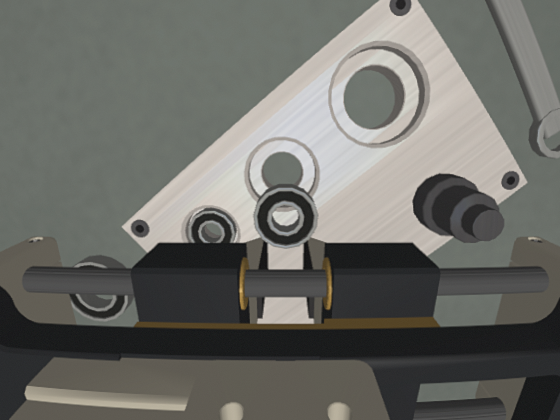

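The bearing is at (286,216), about 1.5 mm right of the line, and the nest is at (282,173), about 22 mm ahead. I'll continue slowly with a 1.3 mm lateral correction.

```bash
python3 -m jog '[[[-0.56,0.002,-0.0005,0,0],[-0.56,0.005,-0.001,0,0],[-0.56,0.008,-0.0013,0,0],[-0.56,0.011,-0.0013,0,0],[-0.56,0.014,-0.0013,0,0]]]'
python3 -m jog '[[[-0.56,0.002,0,0,0],[-0.56,0.004,0,0,0],[-0.56,0.006,0,0,0],[-0.56,0.0075,0,0,0],[-0.56,0.0075,0,0,0]]]'
python3 - <<'E'
from h import *
c=cam("wrist"); shot("wrist","w4.png")
s=robot.observe(); T=R.from_euler('xyz',s["tool_rot"]).as_matrix()
for p in ([.5765,-.032,.0265],[.5765,-.032,.036]): print((np.array(p)-s["tool_pos"])@T, proj("wrist",[p],c))
E
```

```text
time: 4.5
tool_pos: [0.5466, -0.0186, 0.0378]
tool_rot: [3.142, -0.0, -0.39]
contact_force: [-0.5, 0.1, 1.4]
opening: 0.0203
grip_force: 0.4
time: 4.92
tool_pos: [0.5535, -0.0215, 0.0377]
tool_rot: [3.142, -0.0, -0.39]
contact_force: [-0.3, -0.2, -0.5]
opening: 0.0201
grip_force: 0.1
[0.02542328 0.00088021 0.01115232] [[285.02622551 211.96363219]]
[0.025424   0.00088095 0.00165232] [[285.03588098 216.94161591]]
```

View pics/w4.png

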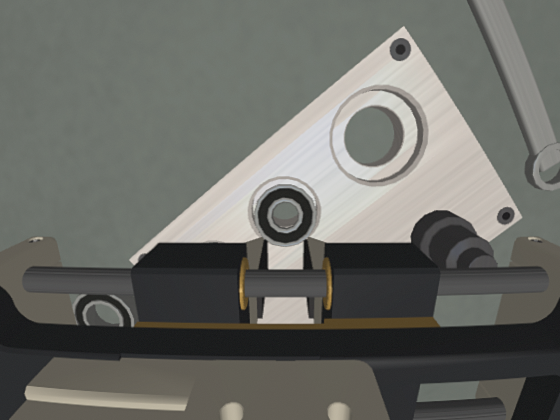

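The bearing is at (286,214), inside the nest ring and apparently dropped: its size is down ~6% and the rim is visible all round. I'll back off, lift, close the fingers and position over its centre.

```bash
python3 -m jog '[[[-0.56,-0.004,0,0,0],[-0.56,-0.006,0,-0.01,0],[-0.56,-0.006,0,-0.04,0],[-1,-0.006,0,-0.05,0],[-1,-0.006,0,-0.05,0]]]'
python3 -m jog '[[[-1,0,0,0,0],[-1,0,0,0,0],[-1,0,0,0,0],[-1,0,0,0,0],[-1,0,0,0,0]]]'
python3 - <<'E'
from h import *
c=cam("wrist"); im=shot("wrist","w5.png")
s=robot.observe(); T=R.from_euler('xyz',s["tool_rot"]).as_matrix()
for p in ([.5765,-.032,.0265],[.5765,-.032,.036]): print((np.array(p)-s["tool_pos"])@T, proj("wrist",[p],c))
cv2.imwrite('pics/w5c.png',cv2.resize(im[100:300,180:420,::-1],None,fx=3,fy=3,interpolation=cv2.INTER_CUBIC))
E
```

```text
time: 5.38
tool_pos: [0.5495, -0.0193, 0.091]
tool_rot: [-3.14, -0.006, -0.39]
contact_force: [-0.0, 0.7, -0.3]
opening: 0.0111
grip_force: 0.0
time: 5.8
tool_pos: [0.5473, -0.0191, 0.0869]
tool_rot: [3.141, 0.001, -0.39]
contact_force: [-0.2, 0.5, 0.1]
opening: 0.0001
grip_force: 0.0
[0.03189412 0.00080096 0.06050488] [[284.8270945  183.65548998]]
[0.03188344 0.00080424 0.05100488] [[284.8307884  186.27582943]]
```

View pics/w5c.png

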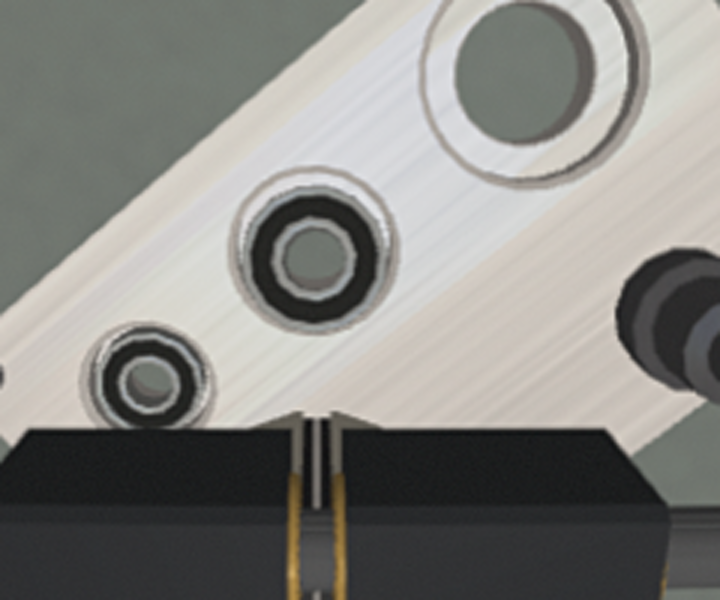

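The bearing is at px (285,187), inside the mouth ring at (285,183). Its height looks right, and it sits slightly to the near side. I'll press on its centre with the closed fingertips.

```bash
python3 -m jog '[[[-1,0.015,0.0008,0,0],[-1,0.031,0.0008,0.01,0],[-1,0.031,0.0008,0.03,0],[-1,0.031,0.0008,0.042,0],[-1,0.031,0.0008,0.045,0]]]'
python3 -m jog '[[[-1,0,0,0.002,0],[-1,0,0,0.004,0],[-1,0,0,0.005,0],[-1,0,0,0.005,0],[-1,0,0,0.005,0]]]'
```

```text
time: 6.27
tool_pos: [0.575, -0.0317, 0.0405]
tool_rot: [3.141, 0.003, -0.39]
contact_force: [-0.4, -1.9, 5.5]
opening: 0.0007
grip_force: 2.1
time: 6.68
tool_pos: [0.5762, -0.0316, 0.0382]
tool_rot: [-3.141, -0.001, -0.39]
contact_force: [0.3, 0.1, 0.4]
opening: 0.0003
grip_force: 0.0
```

```bash
python3 -m jog '[[[-1,0,0,0.001,0],[-1,0,0,0.002,0],[-1,0,0,0.002,0],[-1,0,0,0.002,0]]]'
python3 -m jog '[[[-1,0,0,0.001,0],[-1,0,0,0.002,0],[-1,0,0,0.002,0],[-1,0,0,0.002,0]]]'
```

```text
time: 7.02
tool_pos: [0.576, -0.0317, 0.0357]
tool_rot: [3.142, -0.0, -0.39]
contact_force: [-0.1, 1.1, -0.7]
opening: 0.0004
grip_force: 0.0
time: 7.35
tool_pos: [0.5762, -0.0317, 0.0347]
tool_rot: [-3.142, -0.001, -0.39]
contact_force: [-1.5, -0.1, 8.8]
opening: 0.0006
grip_force: 4.3
```

Contact came at a tip height of 26.7 mm; fully home would be 26.5. I'll press a bit more firmly.

```bash
python3 -m jog '[[[-1,0,0,0.001,0],[-1,0,0,0.001,0],[-1,0,0,0.002,0],[-1,0,0,0.002,0]]]'
```

```text
time: 7.68
tool_pos: [0.5763, -0.0317, 0.0346]
tool_rot: [-3.142, -0.002, -0.39]
contact_force: [-7.4, 1.3, 23.8]
opening: 0.0004
grip_force: 11.7
```

It is rigid at 24 N with no further motion, so I'll withdraw straight up and check.

```bash
python3 -m jog '[[[-1,0,0,-0.003,0],[-1,0,0,-0.01,0],[-1,0,0,-0.03,0],[-1,-0.01,0,-0.055,0],[-1,-0.032,0,-0.055,0]]]'
python3 -m jog '[[[-1,-0.02,0,-0.03,0],[-1,-0.03,0,-0.05,0],[-1,-0.03,0,-0.06,0],[-1,-0.03,0,-0.06,0],[-1,-0.03,0,-0.06,0]]]'
python3 - <<'E'
from h import *
c=cam("wrist"); im=shot("wrist","w6.png")
print(proj("wrist",[[.5765,-.032,.0265],[.5765,-.032,.025]],c), robot.observe()["contact_force"])
cv2.imwrite('pics/w6c.png',cv2.resize(im[50:250,160:460,::-1],None,fx=2.6,fy=2.6,interpolation=cv2.INTER_CUBIC))
E
```

```text
time: 8.1
tool_pos: [0.5506, -0.0207, 0.0909]
tool_rot: [-3.14, -0.01, -0.391]
contact_force: [1.0, 0.1, 0.8]
opening: 0.0003
grip_force: 0.0
time: 8.52
tool_pos: [0.5196, -0.0084, 0.1467]
tool_rot: [-3.141, -0.002, -0.39]
contact_force: [0.3, -0.0, -0.2]
opening: 0.0002
grip_force: 0.0
[[284.13464495 138.33306928]
 [284.13901975 138.26780267]] [-0.1116312  -0.04963988 -0.43983582]
```

View pics/w6c.png

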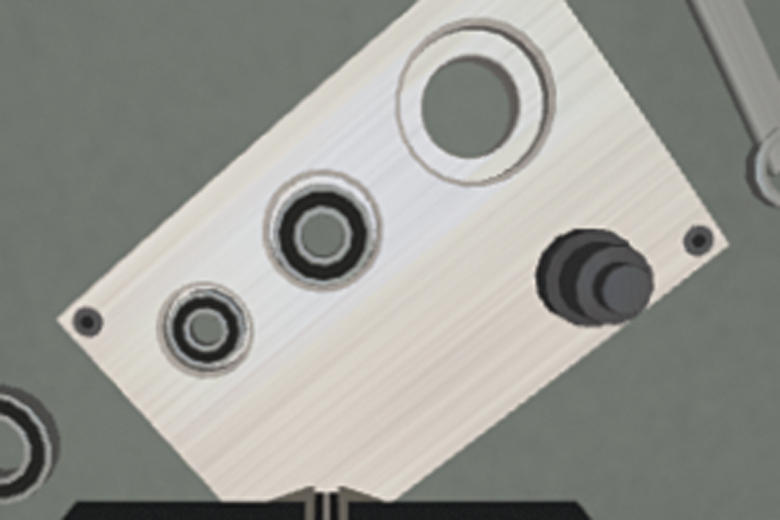

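The bearing sits flat and concentric in the middle nest, at crop (322,235). The drift, the small bearing and the rest are undisturbed, and the arm is clear.

```bash
python3 -c "
from cell import robot
print(robot.hand_in())"
```

```text
the job is handed in; nothing more can be done
None
```

The bearing was pushed across the block into the middle nest, pressed home with the closed fingertips at 24 N (its top about 1.5 mm above the deck), the arm was withdrawn, and the job is handed in.

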